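# Shut the centrifuge and hold the short-spin lever at its stop

### The job

Give the tubes in the bench centrifuge a short spin: first press its lid fully shut until it snaps past its catch, and only then swing the sprung arm of the lever stand beside it, by its upright post, away from its rest all the way round to the far stop. Finish while still holding the arm there with the gripper's fingers, for it springs back if let go; the lid stays shut and everything else on the bench stays where it is.

Things in the scene. Friction and masses are not known exactly. Their poses are not given: they have to be found in the camera images.
- centrifuge: white bench centrifuge, 150 x 150 mm, fixed to the bench, its rim 100 mm above the bench; origin under its centre on the bench. Its front (small panel, lid catch) is its own -x side, the lid hinge is along its +x side, parallel to its y axis. z up.
- lid (a joint): angle of the centrifuge's grey flat lid (rad): 0 = fully shut, grows as its front edge lifts; 0.35 to 0.8 at the start. The hinge is stiff: the lid stays at any angle, and moving it takes about 3 N at its front edge. At about 0.065 a catch under the front edge meets a spring nose: it takes a firm push of about 12 N down (15 to 20 N is ample) on the front part of the lid to snap past it; once past, the catch keeps the lid at 0 to 0.01.
- lid_press (a point): point on the outer (top) face of the lid, on its centre line, 20 mm from its front edge and 135 mm in front of the hinge line, 16 mm above the hinge line when shut; moves with the lid. Lid 158 mm long, 150 mm wide, 14 mm thick.
- lid_hinge (a point): middle of the lid's hinge line, 100 mm above the bench at the back of the centrifuge (75 mm behind its centre); fixed to the centrifuge. From here the shut lid runs along the centrifuge's -x.
- stand: dark steel lever stand fixed to the bench left or right of the centrifuge: foot plate 110 x 120 mm, column 98 mm tall carrying a sprung arm, and two small upright steel stop pins (tops 122 mm above the bench, 50 mm from the pivot) on ears at either end of the arm's swing. Origin under the pivot on the bench; z up. At mid swing the arm points along the stand's own -x.
- run_arm (a joint): angle of the sprung arm about the upright pivot (rad): 0 at rest, where the spring keeps it, grows counter-clockwise seen from above (about +z) to the stop at 1.2. At angle a the arm points along the stand's -x turned by (a - 0.6) about +z. The spring pushes back with about 2.5 N at the post at rest and 7.5 N at the stop, and swings the arm back if let go.
- lever_post (a point): on the axis of the black upright round post at the outer end of the arm, 85 mm from the pivot axis, 140 mm above the bench; post 18 mm across, standing from 114 to 160 mm above the bench; moves with the arm. Room all round it for fingers.
- pivot (a point): point on the arm's upright pivot axis, 140 mm above the bench (level with lever_post); fixed to the stand.
- tube_rack: wooden test-tube rack with glass tubes, 100 x 75 mm, 98 mm tall over the tubes; stands on the other side of the centrifuge from the lever stand; origin under its centre. Bystander: leave it where it is.
- beaker: glass beaker, 70 mm across, 90 mm tall; origin under its centre. Bystander: leave it where it is.
- flask: conical glass flask, 84 mm across the foot, 120 mm tall; origin under its centre. Bystander: leave it where it is.
- reagent_bottle: amber glass bottle with black cap, 60 mm across, 130 mm tall; origin under its centre. Bystander: leave it where it is.
- petri_dish: flat glass dish, 90 mm across, 15 mm tall; origin under its centre. Bystander: leave it where it is.
- spatula: spatula with wooden handle lying on the bench, 160 mm long, under 30 mm high; origin under its middle, long axis x. Bystander: leave it where it is.
- stopper: black rubber stopper, 32 mm across, 26 mm tall; origin under its centre. Bystander: leave it where it is.
Mind the look-alikes: they are no part of the job. What is shaped like the centrifuge but yellow is not meant.

How it is judged:
On the way, in this order (a step that is already met when the one before it is completed fails the run):
1. the lid is snapped shut while the arm is still near its rest (value of joint lid below 0.03 rad and value of joint run_arm below 0.3 rad), for 0.2 s.
2. the arm is held at its far stop by the fingers with the lid shut (value of joint lid below 0.03 rad and value of joint run_arm above 1.13 rad and contact force between the fingers and stand above 1 N), for 0.3 s.
At the end, for the whole second after the job is handed in: The lid is shut past its catch (angle under 0.03 rad), the fingers touch the lever with at least 1 N and hold the arm within 0.07 rad of its stop (angle above 1.13 rad), and no bystander is more than 30 mm from where it began (all of step 2 and distance of each of tube_rack, beaker, flask, reagent_bottle, petri_dish, spatula, stopper from where it was at the start of the episode below 0.03 m); the arm keeps its last pose, push and grip.
It fails at once if the arm is swung while the lid is not shut (value of joint run_arm above 0.4 rad and value of joint lid above 0.045 rad).
It fails at once if a bystander is pushed away or knocked over (distance of any of tube_rack, beaker, flask, reagent_bottle, petri_dish, spatula, stopper from where it was at the start of the episode above 0.04 m or angle between any of tube_rack, beaker, flask, reagent_bottle's own z axis and vertical above 0.6 rad).
It also fails if it takes over 48 s, if anything falls off the work surface, if the arm or the gripper's body presses on something with over 40 N, if the wrist force passes 120 N, or if a joint passes its speed limit or range.

### The arm

A 6-joint arm with a two-finger parallel gripper is mounted at the origin on the work surface. World frame = base frame: x ahead of the robot, y to its left, z up, the work surface at z = 0. Lengths are in m, angles in rad, forces in N, time in s.
With the tool pointing down it reaches from about 0.3 to 0.95 m from the base axis. Payload 3.1 kg.
Tool frame: the origin (TCP) lies at the very end of the fingers, on their centre line; the grasp point (between the pads) lies 19 mm behind it; z points along the fingers, y is the line along which they close (so a half turn about z gives the same grasp; the last joint's range is limited). The gripper opens to 85 mm and grips with 20 to 120 N. Pads are 22 mm wide; open, the fingers measure 114 mm over their backs; the gripper's body (76 mm by 85 mm) begins 54 mm behind the grasp point. The pads swing forward as they close: fully open they stand 13 mm farther back than shut.
Start: joints at [-0.07, 0.308, 1.634, -0, 1.2, -0.07], TCP at [0.625, -0, 0.231] pointing down, gripper open.
Joint ranges: [-3.06, 3.06], [-0.79, 1.96], [0.05, 2.63], [-1.19, 4.34], [0.05, 2.64], [-2.94, 2.94]. Speed limits (rad/s): [2.79, 2.79, 3.14, 3.14, 3.14, 3.14].

### API

Orientations are given as a rotation vector (axis times angle).
In Python, from station import status, vision, job_done gives the robot as it stands.
- The arm moves only by the tool play_rows, never from a script. Its arguments are lists of equal length, an entry for each row: "gripper": the closure, from 0 (fully open) to 1 (shut); "linear": the shift along the world's x, y, z in mm, a list of three; "twist": the turn about the world's z in rad. In form: {"gripper": [gripper, ...], "linear": [[x, y, z], ...], "twist": [twist, ...]}. A call has 1 to 20 rows; each row is the pose to reach, as a shift and turn from the pose commanded when the call began; what a row does not reach only later rows make up. A row lasts 1/10 s, in which the tool goes at most 50 mm and 8.59 degrees, less where a joint would pass 70% of its speed; a pose out of reach is approached as far as the arm can. A call with a gripper value outside its range is refused whole. The fingers move at their own pace and stop on an object; the grip force is fixed at half the most. Time passes only in rows, so rows that repeat a pose let the fingers close. It gives the time, the measured TCP pose, the force, the opening and the grip force at its end, in the units of the state.
- status.observe(): the state, without advancing time (a new reading comes with each control period).
- vision.grab_frame(name): name is "scene" or "side" or "wrist"; returns a dict with "image" (384x512x3 uint8, blue, green, red), "fx", "fy", "cx", "cy" (pixels), "origin" and "orientation" of the camera in the world. Camera axes: x right, y down, z forward; pixel columns grow to the right and rows downward; lengths in m; the calibration is good to about 2 mm. A picture is of the moment at which its call begins. There is no depth.
- job_done(): hands the job in; it is judged then, once.
Trained networks look in the newest picture that a camera, given by its name, has taken for a name from the list of things; names that differ only in an ending like _2 or _b are one class to them, and where a whole thing is asked for, a point or a joint stands for the part that bears it (a point fixed in the world has none). Each returns a list of dicts, best first, with "p" (0 to 1); they miss things now and then, are a little off and sometimes report something else, mostly with a low value. They report only what shows in the picture. A call takes as long as a camera call. They do not tell look-alikes from the thing itself.
- vision.cut_out(target, camera): "mask" (384x512 bool, what is visible of it).
- vision.pinpoint(target, camera): "location" ([x, y, z] in m, in world coordinates, good to about 4 mm: a listed point, or the origin of a listed thing).
The state is a dict: "t": time; "joint_pos": joint angles; "qd": joint speeds; "joint_efforts": joint torques, N m; "position": TCP position; "tool_rot": TCP orientation; "wrist_force": force on the tool from outside, world axes, zero at the start; "torque": the same for the moment, N m; "width": opening from 0.0 (shut) to 1.0 (fully open); "gripper_force": force on a finger pad.
Only numpy, scipy, OpenCV 4.12 (cv2) and the standard library are available. Lean on these libraries where they do the work, as an engineer would, in place of code of your own. Each camera call takes 0.05 s, during which the arm holds its last target. There are 200 camera calls.

## Working session

There is one attempt and no reset: what is moved stays moved. The work goes in short steps, Python scripts to look and compute and a tool call to move; the robot and the scene stay as the last step left them, time stands still between calls to the robot, and variables do not carry over. Pictures are saved under pics/ and viewed, at most 10 in all, crops included, and the job is handed in when it is done.

Besides the shell and the picture viewer there is one more tool, called after "Call:" as name(argument=value, ...) on one line, values as JSON. play_rows: Moves the arm, as the interface text tells. Its arguments: {"type":"object","properties":{"gripper":{"type":"array","items":{"type":"number"}},"linear":{"type":"array","items":{"type":"array","items":{"type":"number"}}},"twist":{"type":"array","items":{"type":"number"}}},"required":["gripper","linear","twist"]}

```bash
mkdir -p pics; python3 - <<'E'
from station import status, vision
import cv2
s=status.observe(); print(s['t'],s['position'],s['tool_rot'],s['width'])
for c in ['scene','side']:
    f=vision.grab_frame(c); cv2.imwrite(f'pics/{c}0.png',f['image'])
    print(c,f['fx'],f['cx'],f['cy'],f['origin'],f['orientation'])
    for t in ['centrifuge','lid_press','lid_hinge','stand','lever_post','pivot','tube_rack','beaker','flask','reagent_bottle','petri_dish','spatula','stopper']:
        print(t,[(round(d['p'],2),[round(float(v),3) for v in d['location']]) for d in vision.pinpoint(t,c)])
E
```

```text
0.0 [6.24157303e-01 3.82561112e-05 2.30036451e-01] [-2.22018505 -2.22019315  0.00239897] 1.0003206061229515
scene 354.24921324557766 259.4659686736931 195.64957074141017 [ 0.98228209 -0.87021706  0.8920486 ] [-2.21916267 -0.61164563  0.2547772 ]
centrifuge [(0.93, [0.269, 0.314, 0.0]), (0.86, [0.344, -0.368, -0.003]), (0.63, [0.569, -0.522, 0.002])]
lid_press [(0.94, [0.507, -0.504, 0.119]), (0.85, [0.573, 0.019, 0.207]), (0.7, [0.223, 0.34, 0.117]), (0.56, [0.29, -0.34, 0.116])]
lid_hinge [(0.87, [0.641, -0.539, 0.099]), (0.64, [0.334, 0.269, 0.101]), (0.56, [0.424, -0.399, 0.098])]
stand [(0.78, [0.559, 0.339, 0.003])]
lever_post []
pivot [(0.83, [0.56, 0.334, 0.14])]
tube_rack [(0.7, [0.567, -0.307, 0.002])]
beaker [(0.61, [0.742, 0.21, -0.002])]
flask [(0.88, [0.768, -0.214, -0.001]), (0.2, [0.56, 0.339, 0.004]), (0.17, [0.389, -0.162, 0.0])]
reagent_bottle [(0.94, [0.769, -0.005, -0.002]), (0.45, [0.418, -0.051, 0.002])]
petri_dish [(0.84, [0.382, 0.109, -0.001]), (0.51, [0.415, -0.055, 0.001])]
spatula [(0.82, [0.388, -0.164, -0.002]), (0.4, [0.559, 0.335, 0.14])]
stopper [(0.4
[... 379 characters left out ...]
 [0.288, -0.345, 0.114]), (0.79, [0.573, 0.022, 0.207]), (0.75, [0.51, -0.509, 0.117])]
lid_hinge [(0.83, [0.636, -0.54, 0.096]), (0.82, [0.421, -0.399, 0.098]), (0.78, [0.336, 0.268, 0.096]), (0.57, [0.652, -0.005, 0.098])]
stand []
lever_post [(0.5, [0.487, 0.39, 0.138])]
pivot [(0.77, [0.561, 0.335, 0.137])]
tube_rack [(0.86, [0.567, -0.307, 0.0]), (0.71, [0.559, 0.335, -0.004])]
beaker [(0.73, [0.745, 0.21, -0.003])]
flask [(0.84, [0.767, -0.213, -0.001]), (0.3, [0.572, 0.022, 0.207])]
reagent_bottle [(0.56, [0.775, -0.007, 0.001])]
petri_dish [(0.76, [0.38, 0.108, 0.004])]
spatula [(0.85, [0.389, -0.163, -0.002])]
stopper [(0.61, [0.417, -0.053, -0.002]), (0.51, [0.388, -0.16, -0.001])]
```

View pics/scene0.png

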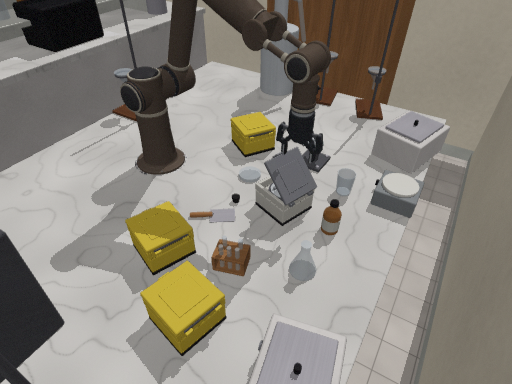

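View pics/side0.png

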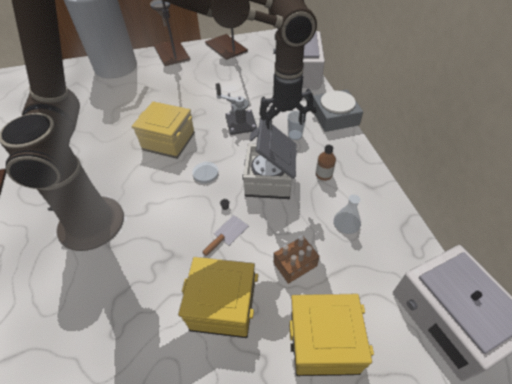

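The white centrifuge is at scene (285,190) / side (270,165), with its lid open. The yellow look-alikes are at scene (253,132), (162,235) and (184,303). The white one fits because yellow is excluded, and the stand is beside it at scene (303,150). I'll confirm this in one enlarged crop.

```bash
python3 - <<'E'
import cv2
a=cv2.imread('pics/side0.png')[60:210,190:350]
b=cv2.imread('pics/scene0.png')[100:235,230:390]
a=cv2.resize(a,None,fx=2.5,fy=2.5,interpolation=2);b=cv2.resize(b,(400,375),interpolation=2)
cv2.imwrite('pics/crop.png',cv2.hconcat([a,b]))
E
```

```text
(no output)
```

View pics/crop.png

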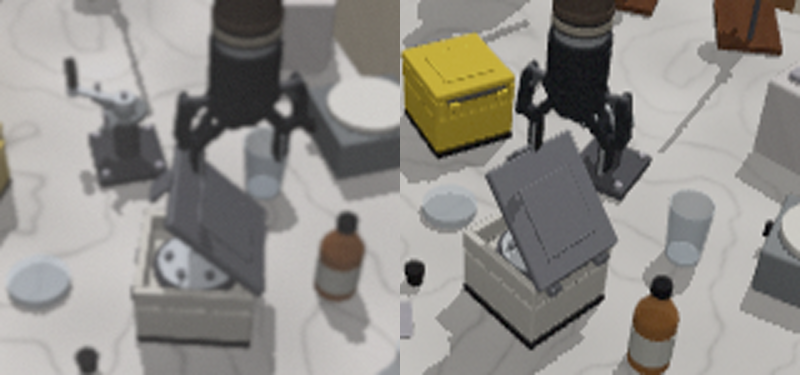

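The crop confirms it: the white centrifuge has its lid raised (side crop (215,215)), with the post at (70,75) and the stand left of it. I'll lift and close the fingers above the lid's front part.

Call:
play_rows(gripper=[0, 0, 1, 1, 1, 1, 1, 1], linear=[[0, 0, 25], [0, 0, 45], [-20, 8, 45], [-44, 17, 45], [-44, 17, 45], [-44, 17, 45], [-44, 17, 45], [-44, 17, 25]], twist=[0, 0, 0, 0, 0, 0, 0, 0])

```text
t: 2.2
position: [0.5843, 0.0166, 0.2594]
tool_rot: [2.218, 2.217, 0.008]
wrist_force: [0.3, -0.3, 0.5]
width: 0.001
gripper_force: 0.0
```

Call:
play_rows(gripper=[1, 1, 1, 1, 1, 1, 1, 1, 1, 1, 1, 1, 1, 1, 1, 1, 1], linear=[[-1, 0, -20], [-2, 1, -40], [-6, 2, -48], [-11, 4, -56], [-15, 5, -61], [-20, 6, -66], [-25, 8, -72], [-29, 9, -77], [-32, 10, -82], [-35, 11, -88], [-38, 12, -94], [-41, 13, -100], [-44, 14, -107], [-46, 15, -113], [-49, 16, -119], [-51, 16, -125], [-51, 16, -125]], twist=[0, 0, 0, 0, 0, 0, 0, 0, 0, 0, 0, 0, 0, 0, 0, 0, 0])

```text
t: 3.9
position: [0.5285, 0.0329, 0.1299]
tool_rot: [-2.22, -2.22, 0.004]
wrist_force: [-0.3, -0.2, 0.0]
width: -0.003
gripper_force: 0.0
```

Call:
play_rows(gripper=[1, 1, 1], linear=[[0, 0, -3], [0, 0, -6], [0, 0, -6]], twist=[0, 0, 0])

```text
t: 4.2
position: [0.5297, 0.0329, 0.125]
tool_rot: [-2.221, -2.221, 0.001]
wrist_force: [-0.8, 0.4, 0.4]
width: -0.004
gripper_force: 0.0
```

```bash
python3 - <<'E'
from station import status, vision
import cv2
f=vision.grab_frame('scene'); a=f['image'][100:235,230:390]
g=vision.grab_frame('side'); b=g['image'][60:210,190:350]
cv2.imwrite('pics/crop2.png',cv2.hconcat([cv2.resize(b,(400,375),interpolation=2),cv2.resize(a,(400,375),interpolation=2)]))
for c in ['scene','side']:
  for t in ['lid_press','lever_post','pivot']:
    print(c,t,[(round(d['p'],2),[round(float(v),3) for v in d['location']]) for d in vision.pinpoint(t,c)])
E
```

```text
scene lid_press [(0.95, [0.526, 0.038, 0.122]), (0.93, [0.289, -0.346, 0.116]), (0.76, [0.511, -0.505, 0.114]), (0.63, [0.223, 0.339, 0.119]), (0.16, [0.743, 0.212, -0.002])]
scene lever_post [(0.54, [0.492, 0.387, 0.142]), (0.39, [0.58, 0.016, 0.001])]
scene pivot [(0.62, [0.561, 0.332, 0.136])]
side lid_press [(0.96, [0.529, 0.038, 0.125]), (0.94, [0.221, 0.343, 0.115]), (0.7, [0.293, -0.346, 0.116])]
side lever_post [(0.44, [0.492, 0.391, 0.141])]
side pivot [(0.71, [0.559, 0.335, 0.139]), (0.41, [0.568, -0.306, 0.002]), (0.33, [0.744, 0.21, 0.0])]
```

View pics/crop2.png

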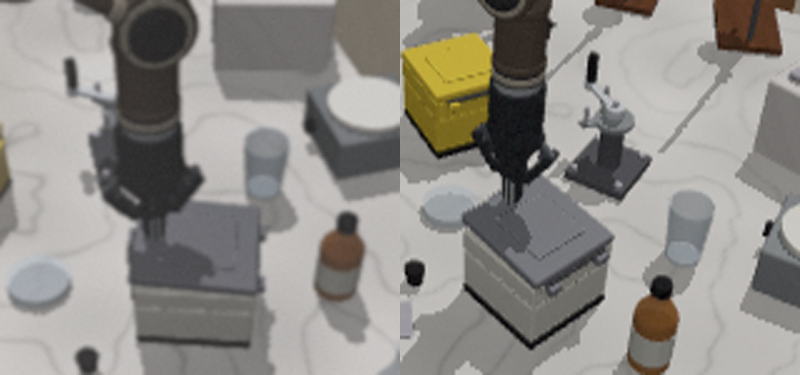

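The lid is lowered to its catch, fingertips at crop (155,235). Now the firm push.

Call:
play_rows(gripper=[1, 1, 1, 1], linear=[[0, 0, -3], [0, 0, -6], [0, 0, -9], [0, 0, -9]], twist=[0, 0, 0, 0])

```text
t: 5.0
position: [0.5295, 0.0332, 0.1161]
tool_rot: [-2.221, -2.221, 0.001]
wrist_force: [-1.0, 0.1, 2.0]
width: 0.005
gripper_force: 0.7
```

Call:
play_rows(gripper=[1, 1, 1, 1, 1], linear=[[0, 0, -2], [0, 0, -4], [0, 0, -5], [0, 0, -5], [0, 0, -5]], twist=[0, 0, 0, 0, 0])

```text
t: 5.5
position: [0.5298, 0.0332, 0.1155]
tool_rot: [-2.22, -2.22, 0.002]
wrist_force: [-10.8, 0.8, 26.2]
width: 0.001
gripper_force: 13.2
```

Call:
play_rows(gripper=[1, 1, 1, 0, 0, 0, 0, 0, 0, 0, 0, 0, 0, 0, 0], linear=[[0, 0, 40], [0, 0, 80], [0, 0, 115], [-4, 35, 115], [-8, 70, 115], [-12, 105, 115], [-16, 140, 115], [-20, 175, 115], [-24, 210, 115], [-28, 245, 115], [-32, 280, 115], [-36, 315, 115], [-39, 345, 115], [-39, 356, 115], [-39, 356, 115]], twist=[0, 0, 0, 0.15, 0.3, 0.45, 0.6, 0.75, 0.9, 1.05, 1.2, 1.35, 1.5, 1.55, 1.55])

```text
t: 7.0
position: [0.4909, 0.3907, 0.2258]
tool_rot: [0.029, 3.141, 0.001]
wrist_force: [-0.4, 0.3, -0.4]
width: 0.997
gripper_force: 0.0
```

```bash
python3 - <<'E'
from station import status, vision
import cv2
s=status.observe();print(s['t'],s['position'],s['tool_rot'],s['joint_pos'])
ims=[]
for c in ['scene','side','wrist']:
  f=vision.grab_frame(c)
  ims.append(f['image'])
  for t in ['lid_press','lever_post','pivot']:
    print(c,t,[(round(d['p'],2),[round(float(v),3) for v in d['location']]) for d in vision.pinpoint(t,c)])
a=cv2.resize(ims[0][80:235,230:390],(400,388),interpolation=2)
cv2.imwrite('pics/c3.png',cv2.hconcat([a,cv2.resize(ims[2],(400,388))]))
E
```

```text
7.0 [0.49085081 0.39073294 0.2257885 ] [2.90316135e-02 3.14090572e+00 6.54029374e-04] [ 6.02913403e-01  3.17120988e-01  1.63348369e+00  2.50072262e-05
  1.19029633e+00 -9.49406588e-01]
scene lid_press [(0.73, [0.525, 0.04, 0.12]), (0.71, [0.289, -0.343, 0.117]), (0.69, [0.77, -0.006, -0.001]), (0.64, [0.222, 0.339, 0.118]), (0.58, [0.51, -0.507, 0.118])]
scene lever_post [(0.71, [0.492, 0.385, 0.142]), (0.28, [0.65, -0.011, 0.096])]
scene pivot [(0.66, [0.559, 0.331, 0.142])]
side lid_press [(0.91, [0.291, -0.345, 0.118]), (0.71, [0.528, 0.037, 0.117]), (0.69, [0.223, 0.339, 0.115]), (0.69, [0.507, -0.51, 0.117])]
side lever_post [(0.6, [0.492, 0.39, 0.14])]
side pivot [(0.89, [0.561, 0.335, 0.139]), (0.34, [0.378, 0.104, -0.001])]
wrist lid_press []
wrist lever_post [(0.95, [0.492, 0.384, 0.144])]
wrist pivot [(0.73, [0.559, 0.339, 0.14]), (0.39, [0.743, 0.215, 0.0])]
```

View pics/c3.png

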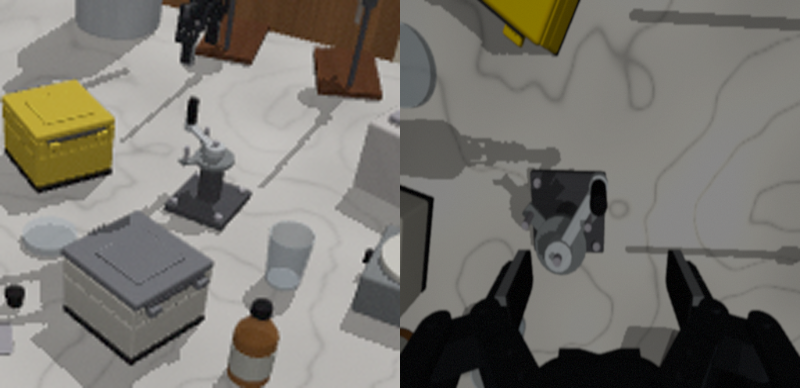

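The lid looks shut (crop (140,255)). The post is at crop (193,110), under the open fingers, so I'll descend around it and grip.

Call:
play_rows(gripper=[0, 0, 0, 0, 0, 1, 1, 1, 1, 1, 1], linear=[[2, -2, -20], [2, -2, -45], [2, -2, -70], [2, -2, -92], [2, -2, -92], [2, -2, -92], [2, -2, -92], [2, -2, -92], [2, -2, -92], [2, -2, -92], [2, -2, -92]], twist=[0, 0, 0, 0, 0, 0, 0, 0, 0, 0, 0])

```text
t: 8.7
position: [0.4935, 0.3873, 0.1355]
tool_rot: [0.032, 3.14, 0.001]
wrist_force: [-0.6, -0.1, 4.4]
width: 0.187
gripper_force: 58.4
```

Call:
play_rows(gripper=[1, 1, 1, 1, 1, 1, 1, 1, 1, 1, 1, 1, 1, 1, 1, 1], linear=[[-5, -7, 0], [-9, -14, 0], [-12, -22, 0], [-15, -30, 0], [-16, -39, 0], [-17, -47, 0], [-17, -55, 0], [-17, -64, 0], [-15, -72, 0], [-12, -80, 0], [-9, -88, 0], [-5, -96, 0], [-3, -99, 0], [-3, -99, 0], [-3, -99, 0], [-3, -99, 0]], twist=[0.1, 0.2, 0.3, 0.4, 0.5, 0.6, 0.7, 0.8, 0.9, 1.0, 1.1, 1.2, 1.2, 1.2, 1.2, 1.2])

```text
t: 10.3
position: [0.4882, 0.2923, 0.1355]
tool_rot: [-1.743, 2.611, 0.013]
wrist_force: [-6.8, 10.7, 5.2]
width: 0.189
gripper_force: 59.4
```

```bash
python3 - <<'E'
from station import status, vision
import cv2,math
s=status.observe();print(s['t'],s['position'],s['wrist_force'],s['width'],s['gripper_force'])
p=s['position'];print(math.atan2(p[1]-.335,p[0]-.56)%6.283-2.489, math.hypot(p[1]-.335,p[0]-.56))
ims=[]
for c in ['scene','side','wrist']:
  f=vision.grab_frame(c)
  ims.append(f['image'])
  for t in ['lid_press','lever_post','pivot','petri_dish','beaker']:
    print(c,t,[(round(d['p'],2),[round(float(v),3) for v in d['location']]) for d in vision.pinpoint(t,c)])
a=cv2.resize(ims[0][80:235,230:390],(400,388),interpolation=2)
b=cv2.resize(ims[1][60:215,190:350],(400,388),interpolation=2)
cv2.imwrite('pics/c4.png',cv2.hconcat([a,b]))
E
```

```text
10.3 [0.48815329 0.29232093 0.13549123] [-6.83635522 10.73224121  5.18383446] 0.1890933949472536 59.35498058795929
1.1884252410546479 0.08356704891870297
scene lid_press [(0.93, [0.293, -0.342, 0.116]), (0.89, [0.524, 0.032, 0.118]), (0.85, [0.224, 0.336, 0.117]), (0.8, [0.508, -0.505, 0.117])]
scene lever_post [(0.55, [0.487, 0.291, 0.139])]
scene pivot [(0.82, [0.562, 0.333, 0.136])]
scene petri_dish [(0.61, [0.378, 0.11, -0.004])]
scene beaker [(0.7, [0.769, -0.004, -0.003]), (0.55, [0.743, 0.209, -0.0]), (0.38, [0.567, -0.307, 0.002])]
side lid_press [(0.97, [0.526, 0.034, 0.117]), (0.89, [0.223, 0.343, 0.118]), (0.83, [0.294, -0.343, 0.117]), (0.8, [0.509, -0.511, 0.113])]
side lever_post [(0.75, [0.483, 0.293, 0.141]), (0.23, [0.388, -0.164, -0.002])]
side pivot [(0.76, [0.561, 0.332, 0.137])]
side petri_dish [(0.87, [0.381, 0.107, 0.001])]
side beaker [(0.58, [0.745, 0.211, -0.002])]
wrist lid_press []
wrist lever_post [(0.68, [0.49, 0.29, 0.143])]
wrist pivot []
wrist petri_dish []
wrist beaker []
```

View pics/c4.png

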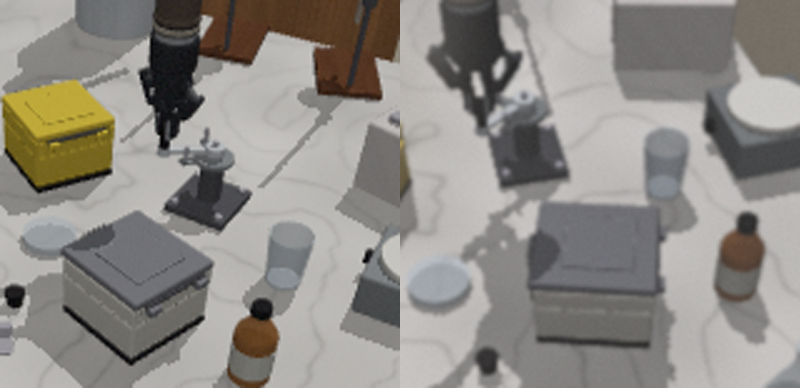

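The lid is shut, and the arm (left crop (180,150)) has swung towards the far stop with the fingers gripping it. A small extra push will confirm the hard stop.

Call:
play_rows(gripper=[1, 1, 1, 1, 1], linear=[[1, -1, 0], [1, -3, 0], [2, -4, 0], [2, -4, 0], [2, -4, 0]], twist=[0, 0, 0, 0, 0])

```text
t: 11.7
position: [0.4884, 0.2919, 0.1355]
tool_rot: [-1.741, 2.611, 0.024]
wrist_force: [-11.1, 20.5, 5.4]
width: 0.187
gripper_force: 59.5
```

The post moved only 0.4 mm while the force rose from about 13 N to 23 N, so it is against the hard stop.

```bash
python3 -c "
from station import job_done
print(job_done())"
```

```text
the job is handed in; nothing more can be done
None
```

I pressed the lid shut past its catch, then swung the arm to its far stop. The gripper was still holding it there when I handed the job in at about 12 s. `job_done()` gave no verdict, and the two bystanders I re-measured (beaker and petri dish) hadn't moved.

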